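Lock the filter pot and pump it up

ROBOT

A 7-joint arm with a two-finger parallel gripper is mounted at the origin on a cart in front of the work surface, level with it; the furniture and walls round the work are solid. World frame = base frame: x ahead of the robot, y to its left, z up, the work surface at z = 0. Lengths are in m, angles in rad, forces in N, time in s.
With the tool pointing down it reaches from about 0.4 to 0.85 m from the base axis. Payload 10.4 kg.
Tool frame: the origin (TCP) lies on the centre line of the jaws, within the pads' length; the fingertips stand 11 mm ahead of it and the grasp point (between the pads) lies 8 mm behind it; z points along the fingers, y is the line along which they close (so a half turn about z gives the same grasp; the last joint's range is limited). The gripper opens to 87 mm and grips with 3 to 60 N. Pads are 19 mm wide; open, the fingers measure 117 mm over their backs; the gripper's body (75 mm by 190 mm) begins 51 mm behind the grasp point.
Start: joints at [-1.148, 0.332, -0.065, 1.46, 0.022, 1.35, -0.088], TCP at [0.269, 0.564, 0.234] pointing down, gripper open.
Joint ranges: [-2.6, 2.6], [-0.5, 2.12], [-1.47, 1.34], [0.16, 2.42], [-1.27, 4.41], [0.06, 2.06], [-2.6, 2.6]. Speed limits (rad/s): [2.22, 2.22, 2.79, 2.79, 3.14, 3.14, 3.14].

INTERFACE

Orientations are given as a unit quaternion [x, y, z, w].
In Python, from bench import r gives the robot as it stands.
- The arm moves only by the shell command python3 -m pendant 'ROWS' [OPENING] [FORCE]. ROWS is JSON, a list of rows, each a list of 4 numbers: the shift along the tool's x, y, z in m, then the turn about the tool's z in rad. A call has 1 to 8 rows; each row shifts and turns the commanded pose from where the row before left it, along the tool's axes as they then stand; what a row does not reach is not made up. A row lasts 1/12 s, in which the tool goes at most 41.7 mm and 7.16 degrees, less where a joint would pass 70% of its speed; a pose out of reach is approached as far as the arm can. A call with a gripper value outside its range is refused whole. OPENING is the opening, from 0 (shut) to 1 (fully open), set as the call begins (- or left out, the last holds). The fingers move at their own pace and stop on an object; FORCE is the grip in N (left out, the last holds). Time passes only in rows, so rows that do not move let the fingers close. It gives the time, the measured TCP pose, the force, the opening and the grip force at its end, in the units of the state.
- r.read_state(): the state, without advancing time (a new reading comes with each control period).
- r.camera(name): name is "side" or "top" or "wrist"; returns a dict with "img" (480x640x3 uint8, red, green, blue), "camera_matrix" (3x3 intrinsics, pixels), "dist_coeffs" ([k1, k2, p1, p2, k3] as OpenCV has them; the pictures are not rectified), "xyz" and "attitude" of the camera in the world. Camera axes: x right, y down, z forward; pixel columns grow to the right and rows downward; lengths in m; the calibration is good to about 2 mm. A picture is of the moment at which its call begins. There is no depth.
- r.close_job(): hands the job in; it is judged then, once.
Trained networks look in the newest picture that a camera, given by its name, has taken for a name from the list of things; names that differ only in an ending like _2 or _b are one class to them, and where a whole thing is asked for, a point or a joint stands for the part that bears it (a point fixed in the world has none). Each returns a list of dicts, best first, with "score" (0 to 1); they miss things now and then, are a little off and sometimes report something else, mostly with a low value. They report only what shows in the picture. A call takes as long as a camera call.
- r.outline_of(thing, camera): "mask" (480x640 bool, what is visible of it) and "bbox" ([centre column, centre row, width, height] in pixels, round what is visible of it).
The state is a dict: "time": time; "joint_positions": joint angles; "joint_vel": joint speeds; "joint_torque": joint torques, N m; "ee_pos": TCP position; "eef_rot": TCP orientation; "ft_force": force on the tool from outside, world axes, zero at the start; "torque": the same for the moment, N m; "width": finger opening in m; "grip_force": force on a finger pad.
Only numpy, scipy, OpenCV 4.12 (cv2) and the standard library are available. Lean on these libraries where they do the work, as an engineer would, in place of code of your own. Each camera call takes 0.05 s, during which the arm holds its last target. There are 200 camera calls.

TASK

Close the filter pot: press its cap down against the spring, turn it clockwise as far as it goes (about 75 degrees) and let it spring back up into its locked seat. Then pump the hand lever, each stroke all the way down and all the way back up, until the black piston head in the clear tube stands between the two steel collars, no further. Leave the cap locked and the lever up, and do not shift or tip the bottles and the beaker that stand around.

Things in the scene. Friction and masses are not known exactly. Their poses are not given: they have to be found in the camera images.
- station: the pump station, fixed: a base plate 10 mm thick (x -130 to 210 mm) with a grey pump housing and hand lever, a clear sight tube behind, and a round steel filter pot on the right, joined by a pipe. Origin on the worktop under the lever's pivot; x runs from the lever's handle over the pivot along the sight tube (away from the robot), y left, z up. Pot axis at x = 20, y = -165 mm
- pot_axis (a point): point on the upright axis of the steel filter pot (78 mm across, its collar's top 103 mm above the worktop), 10 mm above the worktop; axes as the station's
- cap_wing (a point): grip point of the pot's cap, on the pot's axis, in the black upright wing (64 mm long, 16 thick, 36 high) on the round grey cap (74 mm across). x along the wing, y across its thickness, z up. 150 mm above the worktop with the cap up; the cap's flat top is 23 mm below it, the wing's top 13 mm above. Locked, the wing lies along the station's x, in line with two dark ridges on the collar
- cap_press (a joint): how far the cap is pressed down, m: 0 up, 0.014 at the bottom stop; a spring pushes it up (about 5 N at 0, 13 N at the bottom). The cap turns freely only while pressed to 0.0105 or more; locked, it springs up to 0.006 and cannot turn back
- cap_turn (a joint): turn of the cap, rad, growing clockwise seen from above: about 0 unlocked (as it starts), 1.30 at the stop, which is the locked place; two side pins run under the collar's lip between them. Light friction (0.04 N m). It can spring up into the locked seat from about 1.16 on
- pump_lever (a joint): hand lever of the pump, rad: 0 sprung up (rests there by itself, the arm 0.58 rad above level), 0.80 all the way down at its stop (the arm 0.22 rad below level). A spring pushes it up: pressing at the handle takes about 5 N at the top, 12 N at the bottom. Let go, it springs right up
- pump_pivot (a point): the lever's hinge: a level axis along the station's y, 83 mm above the worktop
- pump_handle (a point): centre of the lever's handle, a black level crossbar 90 mm long and 20 mm thick, parallel to the station's y axis, 180 mm from the pivot on the robot's side. It starts 182 mm above the worktop and reaches 44 mm at the bottom of the stroke, moving on the arc about pump_pivot. Press on it from above
- piston (a joint): travel of the piston along the sight tube, m: starts at 0 to 0.018, end stop 0.112, midway between the collars at 0.070 (3 or 4 strokes in all). A ratchet: each full stroke pushes it on by 0.014 (the first by up to 0.036, to about 0.028 or 0.042); it stays while the lever returns and cannot be drawn back. A stroke short of the bottom or top moves it less or not at all
- sight_tube (a point): centre of the near end of the clear sight tube (36 mm across, 140 mm long, along the station's x, 45 mm above the worktop), 45 mm from the pivot. In it slides the black piston head (31 mm across, 12 mm long), its centre 20 mm + the piston's travel from this end. Two steel collars (46 mm across, 5 mm thick, 25 mm between inner faces) sit round the tube, midway 90 mm from this end
- media_bottle: glass media bottle with an orange cap, 66 mm across, 113 mm high, origin at the centre of its underside; stands in front of the pot; leave alone
- beaker: glass beaker, 62 mm across, 82 mm high, origin at the centre of its underside; stands to the right of the pot; leave alone
- reagent_bottle: white plastic bottle with a blue cap, 51 mm across, 96 mm high, origin at the centre of its underside; stands to the left of the lever; leave alone

How it is judged:
On the way, in this order (a step that is already met when the one before it is completed fails the run):
1. the cap is locked: pressed in, turned clockwise to its stop and sprung back up into its seat (value of joint cap_turn above 1.12 rad and value of joint cap_press between 0.004 and 0.008 m), for 0.3 s.
2. first stroke: the lever is all the way down (more than 0.68 of 0.80 rad) (value of joint pump_lever above 0.68 rad), for 0.05 s.
3. first stroke: the lever is all the way back up (less than 0.12 rad) (value of joint pump_lever below 0.12 rad), for 0.05 s.
4. second stroke: the lever is all the way down (more than 0.68 of 0.80 rad) (value of joint pump_lever above 0.68 rad), for 0.05 s.
5. second stroke: the lever is all the way back up (less than 0.12 rad) (value of joint pump_lever below 0.12 rad), for 0.05 s.
6. third stroke: the lever is all the way down (more than 0.68 of 0.80 rad) (value of joint pump_lever above 0.68 rad), for 0.05 s.
7. third stroke: the lever is all the way back up (less than 0.12 rad) (value of joint pump_lever below 0.12 rad), for 0.05 s.
At the end, for the whole second after the job is handed in: The cap is locked (turned to more than 1.12 rad, sprung up to between 4 and 8 mm below its top position), the piston head is between the collars (travel 63.3 to 76.3 mm, i.e. within 6.5 mm of midway), the lever is up (less than 0.12 rad) and still, and the two bottles and the beaker stand upright (all of step 1 and value of joint piston between 0.0633 and 0.0763 m and value of joint pump_lever below 0.12 rad and velocity of joint pump_lever between -0.1 and 0.1 rad/s and angle between each of media_bottle, beaker, reagent_bottle's own z axis and vertical below 0.2 rad); the robot touches nothing.
It fails at once if the piston is pumped on before the cap is locked (value of joint piston above 0.026 m and value of joint cap_turn below 1.05 rad).
It fails at once if a bottle or the beaker is shifted by more than 30 mm or tipped (distance of any of media_bottle, beaker, reagent_bottle from where it was at the start of the episode above 0.03 m or angle between any of media_bottle, beaker, reagent_bottle's own z axis and vertical above 0.4 rad).
It also fails if it takes over 72 s, if anything falls off the work surface, if the arm or the gripper's body presses on something with over 40 N, if the wrist force passes 120 N, or if a joint passes its speed limit or range.

## Working session

There is one attempt and no reset: what is moved stays moved. The work goes in short steps, Python scripts to look and compute and a shell command to move; the robot and the scene stay as the last step left them, time stands still between calls to the robot, and variables do not carry over. Pictures are saved under pics/ and viewed, at most 10 in all, crops included, and the job is handed in when it is done.

```bash
ls; mkdir -p pics
cat > h.py <<'E'
from bench import r
import numpy as np, cv2
from scipy.spatial.transform import Rotation as R
def cam(n):
    c=r.camera(n); return c
def pose(c):
    a=np.array(c["attitude"],float)
    M=R.from_quat(a).as_matrix() if a.size==4 else a.reshape(3,3)
    return np.array(c["xyz"],float),M
def ray(c,uv):
    p,M=pose(c)
    q=cv2.undistortPoints(np.array([[uv]],float),np.array(c["camera_matrix"],float),np.array(c["dist_coeffs"],float))[0,0]
    d=M@np.array([q[0],q[1],1.]); return p,d/np.linalg.norm(d)
def atz(c,uv,z):
    p,d=ray(c,uv); return p+d*(z-p[2])/d[2]
def proj(c,X):
    p,M=pose(c); rv=cv2.Rodrigues(M.T)[0]
    return cv2.projectPoints(np.array(X,float).reshape(-1,1,3),rv,-M.T@p,np.array(c["camera_matrix"],float),np.array(c["dist_coeffs"],float))[0][:,0]
def tri(rays):
    A=sum(np.eye(3)-np.outer(d,d) for p,d in rays); b=sum((np.eye(3)-np.outer(d,d))@p for p,d in rays)
    return np.linalg.solve(A,b)
def save(c,n): cv2.imwrite("pics/"+n+".png",c["img"][:,:,::-1])
E
python3 - <<'E'
from h import *
print(r.read_state())
for n in ["top","side"]:
    c=cam(n); save(c,n+"0"); print(n,c["xyz"],c["attitude"],c["camera_matrix"])
    for t in ["cap_wing","pump_handle","sight_tube","pot_axis","piston","media_bottle","beaker","reagent_bottle","station"]:
        try:
            o=r.outline_of(t,n); print(t,[(round(x["score"],2),np.round(x["bbox"]).tolist()) for x in o[:2]])
        except Exception as e: print(t,e)
E
```

```text
pics
{'time': 0.0, 'joint_positions': array([-1.14761845,  0.33288213, -0.06464307,  1.460986  ,  0.02158911,
        1.34989455, -0.08850359]), 'joint_vel': array([-0.00053494, -0.00162039,  0.00194054, -0.00074632,  0.00037508,
       -0.00208407, -0.00088001]), 'joint_torque': array([ 2.28785411e-04, -6.23257971e+01,  2.45177618e-02, -3.89912975e+01,
       -6.14597951e-02,  3.96382471e-02,  1.56987985e-04]), 'ee_pos': array([0.26933986, 0.5635541 , 0.23272605]), 'eef_rot': array([ 2.21066425e-01,  9.75258474e-01, -7.27046047e-04, -1.24924495e-04]), 'ft_force': array([-0.58290153,  0.09708903, -0.68264955]), 'torque': array([ 0.08258402, -0.01146048,  0.04490859]), 'grip_force': 0.0, 'width': 0.0871805173596645}
top [0.43873964 0.2221947  0.99901005] [ 0.7080296  -0.70186196  0.05127299 -0.0587788 ] [[451.35926056   0.         319.13303276]
 [  0.         451.35926056 243.49727058]
 [  0.           0.           1.        ]]
cap_wing [(0.93, [381.0, 220.0, 35.0, 39.0])]
pump_handle [(0.89, [285.0, 262.0, 53.0, 87.0]), (0.17, [379.0, 294.0, 33.0, 34.0])]
sight_tube [(0.94, [331.0, 2
[... 306 characters left out ...]
0])]
side [ 0.2524718  -0.59167529  0.5231839 ] [ 0.82067737 -0.17102314  0.10427441 -0.53513231] [[599.43614987   0.         325.25276021]
 [  0.         599.43614987 249.17254994]
 [  0.           0.           1.        ]]
cap_wing [(0.83, [375.0, 274.0, 51.0, 55.0]), (0.46, [352.0, 290.0, 246.0, 169.0])]
pump_handle []
sight_tube [(0.68, [351.0, 290.0, 242.0, 168.0])]
pot_axis [(0.64, [349.0, 289.0, 246.0, 169.0])]
piston []
media_bottle [(0.89, [284.0, 341.0, 48.0, 85.0]), (0.57, [350.0, 290.0, 246.0, 170.0])]
beaker [(0.71, [413.0, 357.0, 48.0, 74.0])]
reagent_bottle [(0.58, [259.0, 256.0, 23.0, 52.0]), (0.44, [349.0, 289.0, 244.0, 166.0])]
station [(0.82, [351.0, 290.0, 248.0, 172.0])]
```

View pics/top0.png

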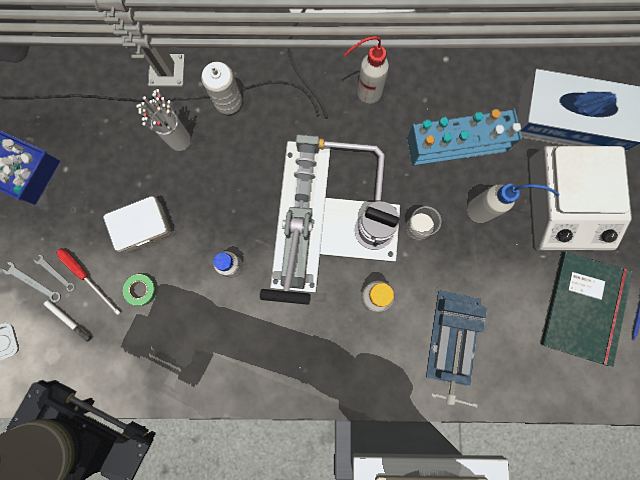

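View pics/side0.png

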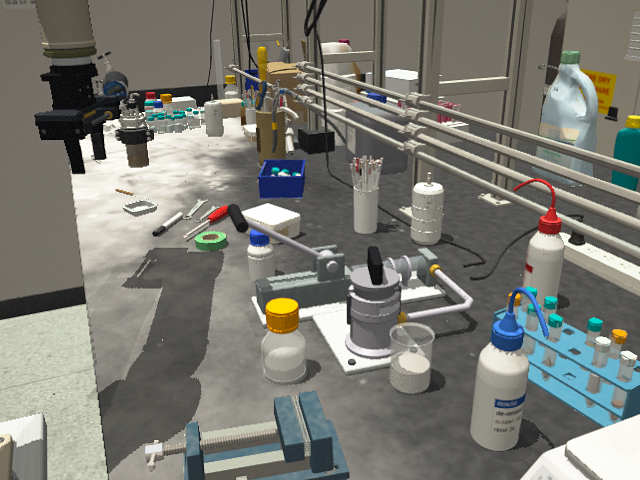

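The top picture shows the wing at about (381,215), the lever's handle bar from (261,295) to (309,297) and the pivot near (297,222). In the side picture the wing is at (375,265) and the handle at (237,217). The clutter stands around them as described.

Run:
```python
from h import *
t=cam("top"); s=cam("side")
def crop(c,x0,y0,x1,y1,k): return cv2.resize(c["img"][y0:y1,x0:x1],None,fx=k,fy=k,interpolation=cv2.INTER_CUBIC)
a=crop(t,255,130,435,320,3)
b=crop(s,220,190,460,400,2)
cv2.imwrite("pics/cropT.png",a[:,:,::-1]); cv2.imwrite("pics/cropS.png",b[:,:,::-1])
def dark(c,x0,y0,x1,y1,th=45):
    g=c["img"][y0:y1,x0:x1].max(2)<th
    n,l,st,ce=cv2.connectedComponentsWithStats(g.astype(np.uint8))
    i=1+np.argmax(st[1:,4]); yx=np.argwhere(l==i)[:,::-1]+[x0,y0]
    m=yx.mean(0); w,v=np.linalg.eigh(np.cov((yx-m).T.astype(float)))
    print("box",yx.min(0),yx.max(0)); return m,v[:,1]*np.sqrt(12*w[1])/2,len(yx)
for nm,bt,bs in [("wing",(360,200,405,232),(360,240,390,290)),("handle",(255,285,315,306),(222,198,252,235))]:
    mt,at,nt=dark(t,*bt); ms,as_,ns=dark(s,*bs)
    P=tri([ray(t,mt),ray(s,ms)])
    print(nm,mt.round(1),at.round(1),nt,ms.round(1),as_.round(1),ns,"P",P.round(4),"reproj",proj(t,P)-mt,proj(s,P)-ms)
    e=[atz(t,mt+k*at,P[2]) for k in(-1,1)]; d=e[1]-e[0]; print(" ends",np.round(e,4)," len",np.linalg.norm(d),"ang",np.degrees(np.arctan2(d[1],d[0])))
for nm,z in[("beaker",.082)]:
    pass
```

```text
box [365 207] [398 226]
box [368 247] [382 284]
wing [380.9 217.8] [-15.7  -5.5] 201 [374.6 266.5] [ 2.7 17.4] 400 P [0.6256 0.1125 0.1419] reproj [[ 0.20338463 -0.51206807]] [[-0.70287929  0.17481529]]
 ends [[0.614  0.0827 0.1419]
 [0.6353 0.1432 0.1419]]  len 0.06415506514894423 ang 70.6037486179203
box [260 289] [309 303]
box [228 206] [247 231]
handle [285.2 295.8] [-25.6  -2. ] 251 [238.4 222.9] [9.1 9.9] 152 P [0.4722 0.2925 0.1721] reproj [[ 0.09384686 -0.36069487]] [[-0.41998372  0.03710406]]
 ends [[0.4683 0.246  0.1721]
 [0.4748 0.3393 0.1721]]  len 0.09356782829248607 ang 86.00062028529024
```

View pics/cropT.png

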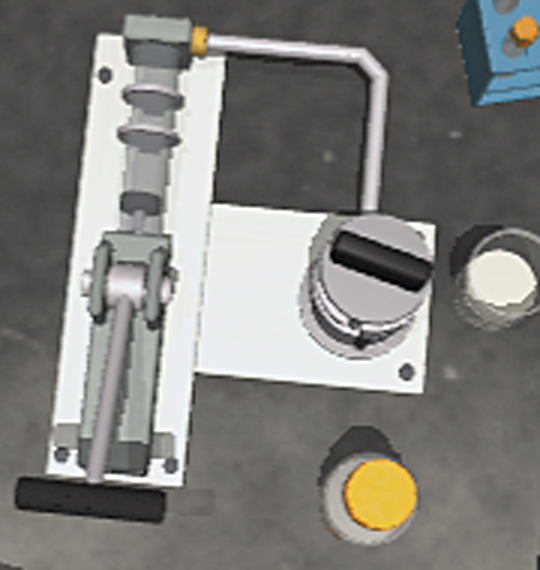

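The crop shows the plate's corners, the collars on the tube, the piston head at crop (140,203), the handle at crop (90,500) and the cap's wing at crop (382,262). Wing angle, heights and lengths match the text. I'll move close to the wing and refine with the wrist camera.

```bash
python3 -m pendant '[[-0.0324,-0.0157,-0.003,0],[-0.0324,-0.0157,-0.003,0],[-0.0324,-0.0157,-0.003,0],[-0.0324,-0.0157,-0.003,0],[-0.0324,-0.0157,-0.003,0],[-0.0324,-0.0157,-0.003,0],[-0.0324,-0.0157,-0.003,0],[-0.0324,-0.0157,-0.003,0]]'
python3 -m pendant '[[-0.0324,-0.0157,-0.002,0],[-0.0324,-0.0157,-0.002,0],[-0.0324,-0.0157,0,0],[-0.0324,-0.0157,0,0],[-0.0324,-0.0157,0,0],[-0.03,-0.012,0,0.1],[0,0,0,0.12],[0,0,0,0.12]]'
python3 -m pendant '[[0,0,0,0.12],[0,0,0,0.12],[0,0,0,0.12],[0,0,0,0.12],[0,0,0,0.12],[0,0,0,0.12],[0,0,0,0.12],[0,0,0,0.12]]'
cat > look.py <<'E'
from h import *
import sys
from h import *
st=r.read_state(); M=R.from_quat(st["eef_rot"]).as_matrix()
print("t",st["time"],"pos",st["ee_pos"].round(4),"x",M[:,0].round(3),"y",M[:,1].round(3),"z",M[:,2].round(3),"yang",np.degrees(np.arctan2(M[1,1],M[0,1])).round(1),"j",st["joint_positions"].round(2))
E
python3 - <<'E'
import look
from h import *
c=cam("wrist"); save(c,"w1")
for t in ["cap_wing","pump_handle"]:
    print(t,[(round(x["score"],2),np.round(x["bbox"]).tolist()) for x in r.outline_of(t,"wrist")[:2]])
np.savez("w1.npz",**{k:np.array(v) for k,v in c.items()})
E
```

```text
time: 1.77
ee_pos: [0.4501, 0.3373, 0.258]
eef_rot: [0.221, 0.975, 0.0, 0.0]
ft_force: [0.4, 0.1, -0.5]
width: 0.0872
grip_force: 0.0
time: 2.43
ee_pos: [0.5847, 0.1717, 0.2614]
eef_rot: [0.388, 0.922, -0.0, 0.0]
ft_force: [-1.2, 0.5, 0.6]
width: 0.0869
grip_force: 0.0
time: 3.1
ee_pos: [0.5834, 0.1745, 0.2616]
eef_rot: [0.768, 0.64, 0.0, -0.0]
ft_force: [0.1, 0.7, 0.2]
width: 0.0872
grip_force: 0.0
t 3.1 pos [0.5834 0.1745 0.2616] x [0.18  0.984 0.   ] y [ 0.984 -0.18   0.   ] z [ 0.  0. -1.] yang -10.4 j [-0.69  0.29  0.41  1.49 -0.12  1.39 -0.46]
cap_wing [(0.82, [382.0, 285.0, 80.0, 68.0])]
pump_handle [(0.77, [218.0, 101.0, 294.0, 162.0])]
```

View pics/w1.png

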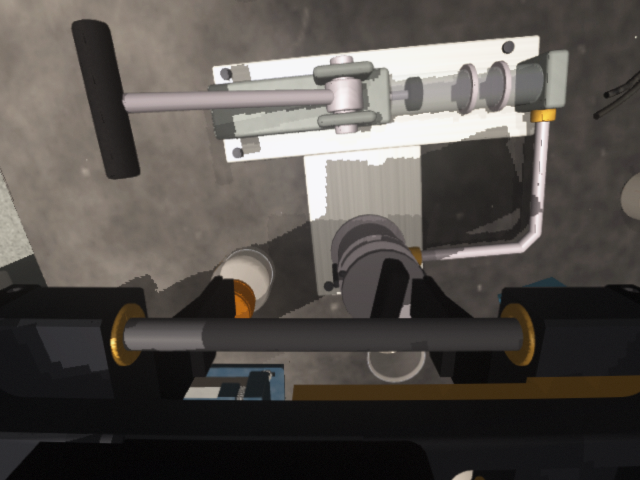

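The wrist picture shows the handle bar from (93,22) to (123,177), the plate's corners at (212,65), (538,36) and (229,162), and the wing at about (390,285), partly hidden by the gripper. The handle and the plate can be measured from here.

Run:
```python
from h import *
w=dict(np.load("w1.npz")); t=cam("top")
T={"FL":(287.3,141),"NL":(270.7,287.7),"NR":(316,292.3),"PFR":(400.7,205),"PNR":(396.7,260.7)}
W={"FL":(538,36),"NL":(212,65),"NR":(229,162),"PNR":(318,297)}
for k in T:
    a=atz(t,T[k],.01); print(k,a[:2].round(4), end=" ")
    if k in W: print(atz(w,W[k],.01)[:2].round(4), tri([ray(t,T[k]),ray(w,W[k])]).round(4))
    else: print()
for A,B in [("NL","FL"),("NR","NL"),("PNR","NR")]:
    for c,D in ((t,T),(w,W)):
        d=atz(c,D[B],.01)-atz(c,D[A],.01); print(A,B,np.degrees(np.arctan2(d[1],d[0])).round(2),np.linalg.norm(d).round(4))
# handle
h=[atz(w,p,.182) for p in((93,22),(123,177))]; print("handle ends w",np.round(h,4),np.mean(h,0).round(4))
th=(285.2,295.8); print("handle top z.182",atz(t,th,.182).round(4),"tri",tri([ray(t,th),ray(w,(107.5,99))]).round(4))
print("pivot tri",tri([ray(t,(296.7,225)),ray(w,(343,95))]).round(4))
# wing top face ends in top crop (332,245)-(430,275) -> top face centre
print("wingtop",atz(t,(255+385/3,130+256/3),.163).round(4))
# base-plate model fit: predict wing reproj
for P in [(.6256,.1125,.163),(.6308,.116,.163),(.628,.114,.163)]:
    print(P,proj(t,P)[0],proj(w,P)[0])
g=w["img"][230:330,360:440].max(2)
```

```text
FL [0.832  0.3089] [0.8321 0.308 ] [0.8327 0.3086 0.0086]
NL [0.4954 0.3384] [0.4984 0.3399] [0.4962 0.3404 0.0026]
NR [0.4863 0.2393] [0.4916 0.241 ] [ 0.487   0.2401 -0.0075]
PFR [0.6829 0.0514] 
PNR [0.5571 0.0625] [0.5583 0.0641] [0.5578 0.0615 0.0043]
NL FL -5.0 0.3379
NL FL -5.46 0.3351
NR NL 84.74 0.0996
NR NL 86.03 0.0992
PNR NR 111.83 0.1905
PNR NR 110.68 0.189
handle ends w [[0.4785 0.3367 0.182 ]
 [0.4674 0.2476 0.182 ]] [0.4729 0.2922 0.182 ]
handle top z.182 [0.4712 0.2917 0.182 ] tri [0.4716 0.2935 0.1796]
pivot tri [0.6214 0.2797 0.0807]
wingtop [0.6249 0.1109 0.163 ]
(0.6256, 0.1125, 0.163) [382.47819412 214.94565095] [390.01806972 311.22133263]
(0.6308, 0.116, 0.163) [380.59170946 212.24483816] [396.17847319 306.03358027]
(0.628, 0.114, 0.163) [381.66816971 213.69887421] [392.8736056  308.96695707]
```

```bash
python3 -m pendant '[[0,0,0,0.084],[0,0,0,0.084],[-0.0145,0.0204,0.01,0],[-0.0145,0.0204,0.015,0],[-0.0147,0.0204,0.015,0],[0,0,0.02,0],[0,0,0,0],[0,0,0,0]]'
python3 - <<'E'
import look
from h import *
c=cam("wrist"); save(c,"w2")
t=cam("top"); s=cam("side"); save(s,"s2")
E
```

```text
time: 3.97
ee_pos: [0.6257, 0.1131, 0.2009]
eef_rot: [0.817, 0.577, -0.001, -0.001]
ft_force: [0.2, -0.0, 0.7]
width: 0.087
grip_force: 0.0
t 3.9667 pos [0.6257 0.1131 0.2009] x [ 0.334  0.943 -0.001] y [ 0.943 -0.334 -0.002] z [-0.002 -0.    -1.   ] yang -19.5 j [-0.59  0.39  0.45  1.5  -0.18  1.29 -0.46]
```

View pics/s2.png

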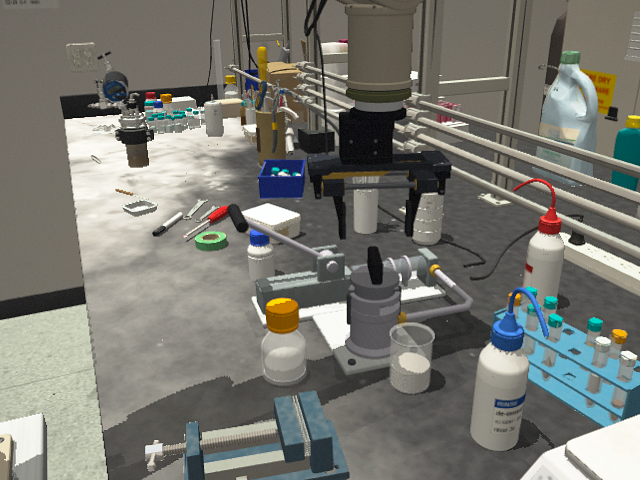

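The side picture shows the wing at (375,263), midway between the open fingers at (343,237) and (409,237). Next I go down and grip it.

```bash
python3 -m pendant '[[0,0,0.02,0],[0,0,0.02,0],[0,0,0.013,0],[0,0,0.002,0],[0,0,0,0]]'
python3 -m pendant '[[0,0,0,0],[0,0,0,0],[0,0,0,0],[0,0,0,0],[0,0,0,0],[0,0,0,0],[0,0,0,0],[0,0,0,0]]' 0.05 25
python3 -c "import look"
```

```text
time: 4.53
ee_pos: [0.6261, 0.1132, 0.1466]
eef_rot: [0.817, 0.576, -0.0, -0.0]
ft_force: [0.5, 0.1, 0.4]
width: 0.0875
grip_force: 0.0
time: 5.2
ee_pos: [0.6263, 0.1127, 0.1466]
eef_rot: [0.817, 0.576, 0.0, -0.0]
ft_force: [0.2, 0.6, -0.3]
width: 0.0418
grip_force: 0.0
t 5.2 pos [0.6263 0.1127 0.1466] x [0.336 0.942 0.   ] y [ 0.942 -0.336  0.   ] z [ 0.  0. -1.] yang -19.7 j [-0.59  0.44  0.44  1.56 -0.19  1.19 -0.45]
```

```bash
python3 -m pendant '[[0,0,0,0],[0,0,0,0],[0,0,0,0],[0,0,0,0],[0,0,0,0],[0,0,0,0],[0,0,0,0],[0,0,0,0]]' 0.05 30
python3 -c "import look"
```

```text
time: 5.87
ee_pos: [0.6263, 0.1127, 0.1465]
eef_rot: [0.817, 0.576, -0.0, -0.0]
ft_force: [-0.7, 0.2, -0.1]
width: 0.0159
grip_force: 30.0
t 5.8667 pos [0.6263 0.1127 0.1465] x [0.336 0.942 0.   ] y [ 0.942 -0.336 -0.   ] z [-0.  0. -1.] yang -19.6 j [-0.59  0.44  0.44  1.56 -0.19  1.19 -0.45]
```

```bash
python3 -m pendant '[[0,0,0.004,0],[0,0,0.004,0],[0,0,0.004,0],[0,0,0.001,0],[0,0,0,0],[0,0,0,0]]'
```

```text
time: 6.37
ee_pos: [0.6267, 0.1127, 0.1348]
eef_rot: [0.817, 0.576, 0.001, 0.0]
ft_force: [-3.4, 0.8, 11.5]
width: 0.0158
grip_force: 30.0
```

```bash
python3 -m pendant '[[0,0,0.001,0],[0,0,0,0.05],[0,0,0,0.08],[0,0,0,0.08],[0,0,0,0.08],[0,0,0,0.08],[0,0,0,0],[0,0,0,0]]'; python3 -c "import look
from h import r;s=r.read_state();print(s['torque'],s['ft_force'])"
```

```text
time: 7.03
ee_pos: [0.6267, 0.1129, 0.1339]
eef_rot: [0.91, 0.416, 0.001, -0.0]
ft_force: [-4.3, -0.0, 12.0]
width: 0.0156
grip_force: 30.0
t 7.0333 pos [0.6267 0.1129 0.1339] x [0.654 0.756 0.001] y [ 0.756 -0.654  0.   ] z [ 0.001  0.001 -1.   ] yang -40.9 j [-0.63  0.46  0.51  1.57 -0.24  1.17 -0.79]
[-0.17319575  1.32836593 -0.08641377] [-4.30624625 -0.01445668 12.02905708]
```

```bash
python3 -m pendant '[[0,0,0,0.1],[0,0,0,0.1],[0,0,0,0.1],[0,0,0,0.1],[0,0,0,0.1],[0,0,0,0.1],[0,0,0,0.1],[0,0,0,0.1]]'; python3 -m pendant '[[0,0,0,0.05],[0,0,0,0.05],[0,0,0,0.03],[0,0,0,0],[0,0,0,0]]'; python3 -c "import look
from h import r;s=r.read_state();print(s['torque'],s['ft_force'])"
```

```text
time: 7.7
ee_pos: [0.6266, 0.1129, 0.1338]
eef_rot: [1.0, 0.027, 0.0, -0.0]
ft_force: [-5.0, 0.3, 11.9]
width: 0.016
grip_force: 30.0
time: 8.12
ee_pos: [0.6267, 0.1129, 0.1338]
eef_rot: [0.999, -0.036, 0.0, -0.0]
ft_force: [-4.8, -0.5, 11.9]
width: 0.0155
grip_force: 30.0
t 8.1167 pos [0.6267 0.1129 0.1338] x [ 0.997 -0.072  0.001] y [-0.072 -0.997 -0.001] z [ 0.001  0.001 -1.   ] yang -94.1 j [-0.76  0.5   0.69  1.58 -0.34  1.18 -1.65]
[-0.06764514  1.42980718 -0.05459214] [-4.78463005 -0.45775957 11.89694501]
```

```bash
python3 -m pendant '[[0,0,0,0.03],[0,0,0,0.02],[0,0,0,0],[0,0,0,0]]'; python3 -c "import look
from h import r;s=r.read_state();print(s['torque'],s['ft_force'])"
```

```text
time: 8.45
ee_pos: [0.6268, 0.113, 0.1339]
eef_rot: [0.998, -0.06, 0.001, -0.0]
ft_force: [-3.4, 0.1, 11.7]
width: 0.016
grip_force: 30.0
t 8.45 pos [0.6268 0.113  0.1339] x [ 0.993 -0.121  0.001] y [-0.121 -0.993 -0.001] z [ 0.001  0.001 -1.   ] yang -96.9 j [-0.77  0.5   0.7   1.58 -0.34  1.18 -1.69]
[-0.14904065  1.22750162  0.65276757] [-3.38860141  0.08854038 11.71016326]
```

The moment about z has risen to 0.65 N m, so the cap is at its stop. I'll let it rise into its seat and open the gripper.

```bash
python3 -m pendant '[[0,0,-0.002,0],[0,0,-0.002,0],[0,0,-0.002,0],[0,0,-0.0015,0],[0,0,0,0],[0,0,0,0]]'; python3 -c "import look
from h import r;s=r.read_state();print(s['torque'],s['ft_force'])"
```

```text
time: 8.95
ee_pos: [0.6266, 0.113, 0.1406]
eef_rot: [0.998, -0.061, 0.0, -0.0]
ft_force: [-2.4, 1.0, 7.3]
width: 0.0158
grip_force: 30.0
t 8.95 pos [0.6266 0.113  0.1406] x [ 0.993 -0.121  0.001] y [-0.121 -0.993 -0.001] z [ 0.001  0.    -1.   ] yang -96.9 j [-0.77  0.49  0.7   1.58 -0.34  1.2  -1.7 ]
[-0.07205908  0.83237506  0.66198385] [-2.3682328   0.98894796  7.31519799]
```

```bash
python3 -m pendant '[[0,0,0,0],[0,0,0,0],[0,0,0,0],[0,0,0,0],[0,0,0,0],[0,0,0,0]]' 1; python3 -m pendant '[[0,0,-0.02,0],[0,0,-0.02,0],[0,0,-0.03,0],[0,0,-0.03,0],[-0.03,0.02,0,0],[-0.03,0.03,0,0],[-0.03,0.03,0,0],[0,0,0,0]]'
python3 - <<'E'
import look
from h import *
c=cam("wrist"); t=cam("top"); s=cam("side")
im=np.hstack([cv2.resize(t["img"][130:320,255:435],(400,422)),cv2.resize(s["img"][220:400,300:460],(375,422))])
cv2.imwrite("pics/lock.png",im[:,:,::-1])
E
```

```text
time: 9.45
ee_pos: [0.6263, 0.1126, 0.1399]
eef_rot: [0.998, -0.061, -0.0, 0.0]
ft_force: [0.7, 0.1, -0.1]
width: 0.0483
grip_force: 0.0
time: 10.12
ee_pos: [0.5235, 0.0388, 0.2397]
eef_rot: [0.998, -0.065, -0.002, -0.001]
ft_force: [0.6, -0.5, 0.6]
width: 0.0864
grip_force: 0.0
t 10.1167 pos [0.5235 0.0388 0.2397] x [ 0.992 -0.129 -0.003] y [-0.129 -0.992 -0.002] z [-0.003  0.003 -1.   ] yang -97.4 j [-0.9   0.12  0.8   1.75 -0.09  1.32 -1.77]
```

View pics/lock.png

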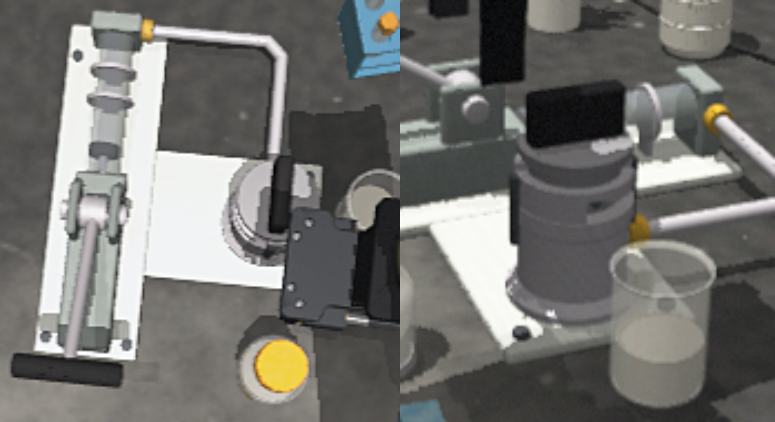

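The picture shows the wing in line with the station's x, its top edge in the side crop from (527,95) to (622,83). I'll check its height, and close the fingers on the way to the handle.

Run:
```python
from h import *
s=cam("side")
k=375/160
obs=[((527-400)/k+300,94/(422/180)+220),((622-400)/k+300,83/(422/180)+220)]
xs=np.array([.9959,-.0906]); ys=np.array([.0906,.9959])
for z in(.149,.157,.163):
  P=[np.r_[np.array([.6265,.1127])+a*xs+.0*ys,z] for a in(-.032,.032)]
  print(z,proj(s,P).round(1).tolist())
print(np.round(obs,1))
```

```text
0.149 [[354.0, 265.3], [394.6, 259.1]]
0.157 [[354.0, 260.3], [394.8, 254.2]]
0.163 [[354.1, 256.5], [394.9, 250.5]]
[[354.2 260.1]
 [394.7 255.4]]
```

The wing's top is at 157 mm, so the cap is pressed to 6 mm and is locked. Next is the handle.

```bash
python3 -m pendant '[[-0.0105,-0.0306,0,0],[-0.0105,-0.0306,0,0],[-0.0105,-0.0306,0,0],[-0.0105,-0.0306,0,0],[-0.0105,-0.0306,0,0],[-0.0105,-0.0306,0,0],[-0.0105,-0.0306,0,0],[-0.0105,-0.0306,0,-0.038]]' 0 20
python3 -m pendant '[[0,0,0,0],[0,0,0,0],[0,0,0,0],[0,0,0.008,0]]'
python3 - <<'E'
import look
from h import *
c=cam("wrist"); s=cam("side"); t=cam("top")
im=np.hstack([s["img"][130:380,180:440],t["img"][130:380,240:440]])
cv2.imwrite("pics/h1.png",cv2.resize(im,None,fx=1.7,fy=1.7)[:,:,::-1])
E
```

```text
time: 10.98
ee_pos: [0.4747, 0.3011, 0.2395]
eef_rot: [0.999, -0.042, 0.0, 0.001]
ft_force: [1.2, 0.0, 0.1]
width: 0.0415
grip_force: 0.0
time: 11.32
ee_pos: [0.4763, 0.2979, 0.2329]
eef_rot: [0.999, -0.043, 0.001, -0.0]
ft_force: [1.3, 0.1, 0.1]
width: 0.0154
grip_force: 0.0
t 11.3167 pos [0.4763 0.2979 0.2329] x [ 0.996 -0.086  0.002] y [-0.086 -0.996 -0.001] z [ 0.002  0.001 -1.   ] yang -94.9 j [-1.17  0.21  0.61  1.66 -0.12  1.31 -2.19]
```

View pics/h1.png

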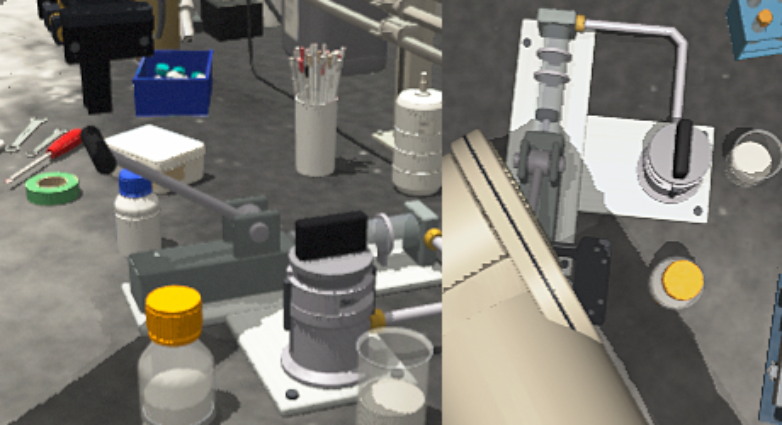

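The picture shows the closed fingers above the handle at side crop (97,105), and the lever up. I'll touch down and make the first stroke along the arc.

```bash
python3 -m pendant '[[-0.003,0.005,0.008,0],[0,0,0.01,0],[0,0,0.009,0],[0,0,0,0]]'
python3 -m pendant '[[-0.009,0,0.0155,0],[-0.0075,0,0.0165,0],[-0.006,0,0.017,0],[-0.004,0,0.0175,0],[0,0,0,0]]'; python3 -c "import look"
```

```text
time: 11.8
ee_pos: [0.4712, 0.2933, 0.2034]
eef_rot: [0.999, -0.042, -0.001, 0.001]
ft_force: [0.9, -0.8, -0.8]
width: 0.0006
grip_force: 0.0
time: 12.22
ee_pos: [0.443, 0.2965, 0.1366]
eef_rot: [0.999, -0.041, -0.001, 0.0]
ft_force: [-8.1, 0.8, 9.5]
width: 0.0004
grip_force: 4.7
t 12.2167 pos [0.443  0.2965 0.1366] x [ 0.997 -0.082 -0.003] y [-0.082 -0.997  0.001] z [-0.003 -0.001 -1.   ] yang -94.7 j [-1.19  0.23  0.59  1.85 -0.14  1.11 -2.21]
```

```bash
python3 -m pendant '[[0.001,0,0.0175,0],[0.001,0,0.018,0],[0.002,0,0.016,0],[0.003,0,0.012,0],[0.001,0,0.008,0],[0,0,0.002,0],[0,0,0,0]]'; python3 -c "import look"
```

```text
time: 12.8
ee_pos: [0.4526, 0.2963, 0.0654]
eef_rot: [0.999, -0.042, -0.001, -0.0]
ft_force: [-5.5, 0.7, 10.0]
width: 0.0003
grip_force: 4.8
t 12.8 pos [0.4526 0.2963 0.0654] x [ 0.997 -0.083 -0.002] y [-0.083 -0.997 -0.001] z [-0.002  0.001 -1.   ] yang -94.8 j [-1.14  0.34  0.56  1.89 -0.22  0.97 -2.14]
```

```bash
python3 -m pendant '[[0,0,0.003,0],[0,0,0,0],[0,0,0,0]]'; python3 -c "import look"
```

```text
time: 13.05
ee_pos: [0.4529, 0.2964, 0.0642]
eef_rot: [0.999, -0.042, -0.001, -0.001]
ft_force: [-11.3, -2.4, 23.8]
width: 0.0004
grip_force: 12.0
t 13.05 pos [0.4529 0.2964 0.0642] x [ 0.997 -0.084 -0.002] y [-0.084 -0.997 -0.002] z [-0.002  0.002 -1.   ] yang -94.8 j [-1.14  0.35  0.56  1.89 -0.22  0.96 -2.13]
```

```bash
python3 -m pendant '[[-0.004,0,-0.0175,0],[-0.003,0,-0.0175,0],[-0.001,0,-0.0175,0],[0.002,0,-0.0175,0],[0.004,0,-0.0175,0],[0.006,0,-0.0175,0],[0.0075,0,-0.0175,0],[0.009,0,-0.0175,0]]'; python3 -m pendant '[[0,0,-0.012,0],[0,0,0,0],[0,0,0,0]]'
cat > pist.py <<'E'
from h import *
def piston(c,dbg=None):
    O=np.array([.622,.2787]); xs=np.array([.9959,-.0906]); ys=np.array([.0906,.9959])
    # top line of the tube (z .062), sample brightness along the tube across +-6mm
    s=np.arange(.03,.20,.001); prof=[]
    for a in s:
        P=[np.r_[O+a*xs+b*ys,.045] for b in np.arange(-.006,.0061,.003)]
        uv=proj(c,P).round().astype(int)
        v=[c["img"][y,x].max() for x,y in uv if 0<=x<640 and 0<=y<480]
        prof.append(np.mean(v) if v else -1)
    return s,np.array(prof)
if __name__=="__main__":
    import look
    for n in("w1","now"):
        c=dict(np.load("w1.npz")) if n=="w1" else cam("wrist")
        s,p=piston(c); print(n,[(int(round(1000*a)),int(b)) for a,b in zip(s,p)][::3])
    save(c,"w4")
E
python3 pist.py
```

```text
time: 13.72
ee_pos: [0.475, 0.2936, 0.2044]
eef_rot: [0.999, -0.042, 0.001, -0.001]
ft_force: [1.0, 1.4, 1.1]
width: 0.0006
grip_force: 0.0
time: 13.97
ee_pos: [0.4733, 0.2936, 0.214]
eef_rot: [0.999, -0.042, -0.0, -0.0]
ft_force: [-0.0, 0.1, -0.9]
width: 0.0005
grip_force: 0.0
t 13.9667 pos [0.4733 0.2936 0.214 ] x [ 0.996 -0.084 -0.   ] y [-0.084 -0.996 -0.   ] z [-0.  0. -1.] yang -94.8 j [-1.17  0.21  0.61  1.7  -0.13  1.27 -2.18]
w1 [(30, 186), (33, 186), (36, 184), (39, 184), (42, 182), (45, 134), (48, 150), (51, 169), (54, 169), (57, 168), (60, 152), (63, 127), (66, 99), (69, 104), (72, 104), (75, 104), (78, 160), (81, 179), (84, 179), (87, 179), (90, 179), (93, 179), (96, 178), (99, 178), (102, 178), (105, 150), (108, 137), (111, 128), (114, 126), (117, 127), (120, 126), (123, 121), (126, 206), (129, 222), (132, 158), (135, 136), (138, 128), (141, 125), (144, 123), (147, 124), (150, 123), (153, 124), (156, 97), (159, 222), (162, 210), (165, 175), (168, 114), (171, 111), (174, 111), (177, 111), (180, 110), (183, 110), (186, 110), (189, 110), (192, 111), (195, 70), (198, 124)]
now [(30, 127), (33, -1), (36, -1), (39, -1), (42, -1), (45, -1), (48, -1), (51, -1), (54, -1), (57, -1), (60, -1), (63, -1), (66, -1), (69, -1), (72, -1), (75, -1), (78, -1), (81, -1), (84, -1), (87, -1), (90, -1), (93, -1), (96, -1), (99, -1), (102, -1), (105, -1), (108, -1), (111, -1), (114, -1), (117, -1), (120, -1), (123, -1), (126, -1), (129, -1), (132, -1), (135, -1), (138, -1), (141, -1), (144, -1), (147, -1), (150, -1), (153, -1), (156, -1), (159, -1), (162, -1), (165, -1), (168, -1), (171, -1), (174, -1), (177, -1), (180, -1), (183, -1), (186, -1), (189, -1), (192, -1), (195, -1), (198, -1)]
```

View pics/w4.png

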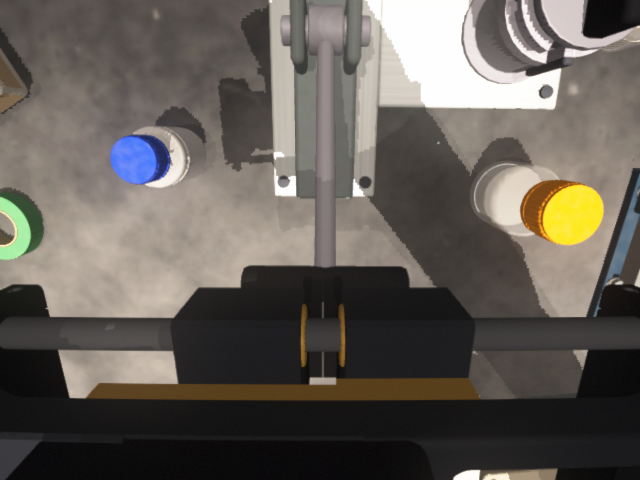

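The wrist picture shows the lever up under the fingers, but the tube is out of view. The top camera saw it before, so I'll read the piston from there.

Run:
```python
from pist import *
t=cam("top"); s,p=piston(t); print([(int(round(1000*a)),int(b)) for a,b in zip(s,p)][10::2])
im0=cv2.imread("pics/top0.png")[:,:,::-1]; t0=dict(t); t0["img"]=im0
s,p=piston(t0); print([(int(round(1000*a)),int(b)) for a,b in zip(s,p)][10::2])
a=[cv2.resize(i[125:235,270:350],None,fx=5,fy=5,interpolation=cv2.INTER_CUBIC) for i in(im0,t["img"])]
cv2.imwrite("pics/p1.png",np.hstack(a)[:,:,::-1])
```

```text
[(40, 104), (42, 105), (44, 89), (46, 106), (48, 152), (50, 166), (52, 161), (54, 161), (56, 160), (58, 160), (60, 161), (62, 163), (64, 163), (66, 159), (68, 159), (70, 160), (72, 159), (74, 159), (76, 162), (78, 161), (80, 165), (82, 141), (84, 118), (86, 101), (88, 96), (90, 97), (92, 102), (94, 103), (96, 100), (98, 96), (100, 117), (102, 177), (104, 173), (106, 146), (108, 125), (110, 128), (112, 126), (114, 127), (116, 127), (118, 127), (120, 119), (122, 102), (124, 181), (126, 223), (128, 187), (130, 168), (132, 173), (134, 156), (136, 134), (138, 126), (140, 126), (142, 126), (144, 126), (146, 126), (148, 128), (150, 126), (152, 90), (154, 162), (156, 222), (158, 210), (160, 168), (162, 168), (164, 168), (166, 169), (168, 172), (170, 171), (172, 131), (174, 116), (176, 118), (178, 118), (180, 118), (182, 118), (184, 119), (186, 120), (188, 118), (190, 83), (192, 106), (194, 166), (196, 177), (198, 179)]
[(40, 169), (42, 174), (44, 128), (46, 119), (48, 144), (50, 160), (52, 157), (54, 158), (56, 160), (58, 156), (60, 131), (62, 110), (64, 90), (66, 97), (68, 99), (70, 100), (72, 99), (74, 95), (76, 97), (78, 162), (80, 170), (82, 166), (84, 167), (86, 166), (88, 166), (90, 166), (92, 166), (94, 166), (96, 166), (98, 166), (100, 165), (102, 167), (104, 166), (106, 142), (108, 123), (110, 126), (112, 123), (114, 124), (116, 125), (118, 124), (120, 116), (122, 100), (124, 178), (126, 218), (128, 183), (130, 164), (132, 169), (134, 152), (136, 131), (138, 123), (140, 123), (142, 123), (144, 124), (146, 124), (148, 124), (150, 123), (152, 89), (154, 159), (156, 217), (158, 204), (160, 163), (162, 164), (164, 165), (166, 166), (168, 169), (170, 167), (172, 128), (174, 113), (176, 116), (178, 115), (180, 115), (182, 115), (184, 116), (186, 117), (188, 116), (190, 81), (192, 103), (194, 162), (196, 173), (198, 174)]
```

View pics/p1.png

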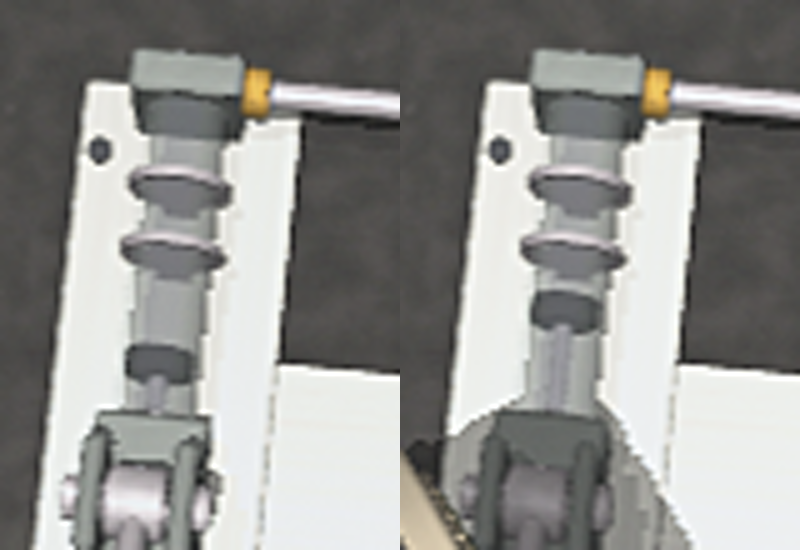

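The left half is the tube before the stroke and the right half after it. The head moved 24 mm to about 93 mm from the pivot, so the travel is about 28 mm. Three more full strokes should bring it to 70 mm.

```bash
python3 -m pendant '[[0,0,0.009,0],[-0.008,0,0.0155,0],[-0.0075,0,0.0165,0],[-0.006,0,0.017,0],[-0.004,0,0.0175,0],[0.001,0,0.0175,0],[0.001,0,0.018,0],[0.002,0,0.016,0]]'
python3 -m pendant '[[0.003,0,0.012,0],[0.001,0,0.009,0],[0,0,0.003,0],[0,0,0,0],[0,0,0,0]]'; python3 -c "import look"
```

```text
time: 14.73
ee_pos: [0.4495, 0.296, 0.0852]
eef_rot: [0.999, -0.041, -0.002, 0.0]
ft_force: [-7.7, 0.6, 10.6]
width: 0.0004
grip_force: 5.3
time: 15.15
ee_pos: [0.454, 0.2955, 0.0638]
eef_rot: [0.999, -0.042, -0.002, -0.0]
ft_force: [-15.2, -4.4, 33.4]
width: 0.0005
grip_force: 16.2
t 15.15 pos [0.454  0.2955 0.0638] x [ 0.997 -0.083 -0.005] y [-0.083 -0.997 -0.   ] z [-0.004  0.001 -1.   ] yang -94.8 j [-1.14  0.35  0.56  1.89 -0.23  0.97 -2.13]
```

```bash
python3 -m pendant '[[-0.004,0,-0.0175,0],[-0.003,0,-0.0175,0],[-0.001,0,-0.0175,0],[0.002,0,-0.0175,0],[0.004,0,-0.0175,0],[0.006,0,-0.0175,0],[0.0075,0,-0.0175,0],[0.008,0,-0.0175,0]]'; python3 -m pendant '[[0,0,-0.013,0],[0,0,0,0],[0,0,0,0]]'
cat > p2.py <<'E'
import look
from pist import *
t=cam("top"); s,p=piston(t); print([(int(round(1000*a)),int(b)) for a,b in zip(s,p)][50:130:2])
E
python3 p2.py
```

```text
time: 15.82
ee_pos: [0.4759, 0.2932, 0.2033]
eef_rot: [0.999, -0.042, 0.0, -0.0]
ft_force: [1.7, 0.5, 2.2]
width: 0.0004
grip_force: 1.0
time: 16.07
ee_pos: [0.475, 0.2934, 0.215]
eef_rot: [0.999, -0.042, -0.0, 0.0]
ft_force: [-0.4, -0.3, -1.0]
width: 0.0002
grip_force: 0.0
t 16.0667 pos [0.475  0.2934 0.215 ] x [ 0.996 -0.084 -0.001] y [-0.084 -0.996  0.   ] z [-0.001 -0.    -1.   ] yang -94.8 j [-1.17  0.21  0.62  1.7  -0.13  1.27 -2.18]
[(80, 161), (82, 162), (84, 163), (86, 159), (88, 159), (90, 160), (92, 155), (94, 157), (96, 145), (98, 132), (100, 108), (102, 92), (104, 98), (106, 102), (108, 102), (110, 102), (112, 101), (114, 100), (116, 128), (118, 129), (120, 119), (122, 102), (124, 182), (126, 222), (128, 187), (130, 168), (132, 173), (134, 155), (136, 134), (138, 127), (140, 125), (142, 126), (144, 126), (146, 127), (148, 128), (150, 126), (152, 90), (154, 162), (156, 223), (158, 210)]
```

The far edge moved from 101 to 115, which is +14 mm (travel about 42 mm). Two more strokes are needed, with a slightly softer end.

```bash
python3 -m pendant '[[-0.001,0,0.010,0],[-0.008,0,0.0155,0],[-0.0075,0,0.0165,0],[-0.006,0,0.017,0],[-0.004,0,0.0175,0],[0.001,0,0.0175,0],[0.001,0,0.018,0],[0.001,0,0.016,0]]'
python3 -m pendant '[[0.002,0,0.012,0],[0.001,0,0.008,0],[0,0,0.003,0],[0,0,0,0],[0,0,0,0]]'
python3 -m pendant '[[-0.003,0,-0.0175,0],[-0.003,0,-0.0175,0],[-0.001,0,-0.0175,0],[0.002,0,-0.0175,0],[0.004,0,-0.0175,0],[0.006,0,-0.0175,0],[0.0075,0,-0.0175,0],[0.008,0,-0.0175,0]]'; python3 -m pendant '[[0,0,-0.013,0],[0,0,0,0],[0,0,0,0]]'
python3 p2.py
```

```text
time: 16.78
ee_pos: [0.4494, 0.2958, 0.0858]
eef_rot: [0.999, -0.041, -0.002, 0.0]
ft_force: [-7.3, 2.0, 10.3]
width: 0.0003
grip_force: 5.3
time: 17.2
ee_pos: [0.4525, 0.2955, 0.0643]
eef_rot: [0.999, -0.042, -0.002, 0.0]
ft_force: [-10.7, -0.7, 21.2]
width: 0.0003
grip_force: 10.1
time: 17.87
ee_pos: [0.4757, 0.2932, 0.2048]
eef_rot: [0.999, -0.042, 0.0, 0.0]
ft_force: [1.0, 0.1, 1.0]
width: 0.0004
grip_force: 0.0
time: 18.12
ee_pos: [0.4749, 0.2933, 0.2166]
eef_rot: [0.999, -0.042, -0.0, 0.0]
ft_force: [-0.1, 0.5, -0.1]
width: 0.0007
grip_force: 0.0
t 18.1167 pos [0.4749 0.2933 0.2166] x [ 0.996 -0.084 -0.001] y [-0.084 -0.996  0.001] z [-0.001 -0.001 -1.   ] yang -94.8 j [-1.17  0.21  0.62  1.69 -0.13  1.28 -2.18]
[(80, 161), (82, 161), (84, 162), (86, 160), (88, 159), (90, 159), (92, 155), (94, 155), (96, 161), (98, 160), (100, 161), (102, 160), (104, 163), (106, 149), (108, 141), (110, 135), (112, 125), (114, 110), (116, 92), (118, 97), (120, 100), (122, 100), (124, 185), (126, 228), (128, 152), (130, 154), (132, 175), (134, 156), (136, 134), (138, 126), (140, 126), (142, 126), (144, 126), (146, 127), (148, 127), (150, 126), (152, 90), (154, 162), (156, 222), (158, 209)]
```

The head moved on by another 14 mm (near edge now at 114), so the travel is about 56 mm. One more stroke, then I'll retreat and look.

```bash
python3 -m pendant '[[-0.001,0,0.0115,0],[-0.008,0,0.0155,0],[-0.0075,0,0.0165,0],[-0.006,0,0.017,0],[-0.004,0,0.0175,0],[0.001,0,0.0175,0],[0.001,0,0.018,0],[0.001,0,0.016,0]]'
python3 -m pendant '[[0.002,0,0.012,0],[0.001,0,0.008,0],[0,0,0.003,0],[0,0,0,0],[0,0,0,0]]'
python3 -m pendant '[[-0.003,0,-0.0175,0],[-0.003,0,-0.0175,0],[-0.001,0,-0.0175,0],[0.002,0,-0.0175,0],[0.004,0,-0.0175,0],[0.006,0,-0.0175,0],[0.0075,0,-0.0175,0],[0.008,0,-0.0175,0]]'; python3 -m pendant '[[0,0,-0.02,0],[0,0,-0.03,0],[-0.02,0,-0.02,0],[0,0,0,0],[0,0,0,0]]'
python3 p2.py
python3 - <<'E'
from h import *
t=cam("top");s=cam("side")
im=np.hstack([cv2.resize(s["img"][180:400,200:460],None,fx=1.6,fy=1.6),cv2.resize(t["img"][125:235,270:350],None,fx=3.2,fy=3.2,interpolation=cv2.INTER_CUBIC)])
cv2.imwrite("pics/end.png",im[:,:,::-1])
E
```

```text
time: 18.83
ee_pos: [0.4493, 0.2958, 0.0861]
eef_rot: [0.999, -0.041, -0.002, 0.0]
ft_force: [-7.5, 2.3, 10.2]
width: 0.0006
grip_force: 5.3
time: 19.25
ee_pos: [0.4524, 0.2954, 0.0645]
eef_rot: [0.999, -0.042, -0.002, 0.0]
ft_force: [-9.7, 0.3, 18.1]
width: 0.0005
grip_force: 8.8
time: 19.92
ee_pos: [0.4756, 0.2931, 0.2051]
eef_rot: [0.999, -0.042, 0.0, 0.0]
ft_force: [1.2, -0.1, -0.2]
width: 0.0001
grip_force: 0.0
time: 20.33
ee_pos: [0.4547, 0.2956, 0.2746]
eef_rot: [0.999, -0.041, -0.0, -0.0]
ft_force: [0.3, -0.7, -0.7]
width: 0.0003
grip_force: 0.0
t 20.3333 pos [0.4547 0.2956 0.2746] x [ 0.997 -0.082 -0.001] y [-0.082 -0.997 -0.001] z [-0.001  0.001 -1.   ] yang -94.7 j [-1.22  0.13  0.62  1.65 -0.08  1.39 -2.24]
[(80, 161), (82, 161), (84, 162), (86, 160), (88, 160), (90, 159), (92, 154), (94, 154), (96, 161), (98, 160), (100, 160), (102, 160), (104, 162), (106, 148), (108, 141), (110, 142), (112, 135), (114, 138), (116, 139), (118, 125), (120, 118), (122, 102), (124, 184), (126, 230), (128, 155), (130, 88), (132, 97), (134, 102), (136, 102), (138, 101), (140, 100), (142, 98), (144, 119), (146, 128), (148, 128), (150, 126), (152, 90), (154, 163), (156, 222), (158, 209)]
```

View pics/end.png

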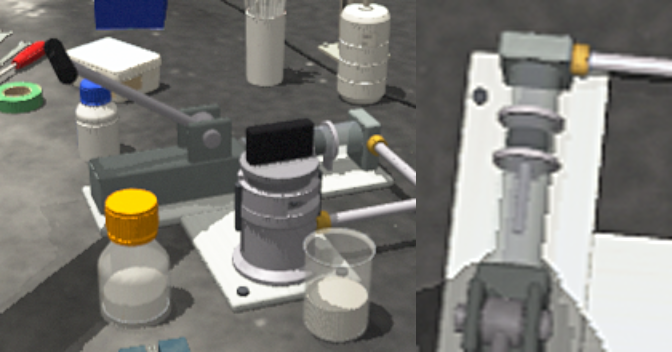

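The picture shows the piston head between the two collars at crop (530,135), far edge at 143 mm, so the travel is about 70 mm. The lever is up, the wing is in line and locked, and the bottles and beaker stand.

```bash
python3 -c "from bench import r; print(r.close_job())"
```

```text
the job is handed in; nothing more can be done
None
```

I locked the cap and pumped the lever four full strokes. The piston head stands between the collars at about 70 mm of travel, the lever is up, nothing was knocked over, and the job is handed in; no verdict came back.

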